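# Mount a centrifuge rotor and lock it with its key

### The arm

A 6-joint arm with a two-finger parallel gripper is mounted at the origin on a cart in front of the work surface, level with it; the furniture and walls round the work are solid. World frame = base frame: x ahead of the robot, y to its left, z up, the work surface at z = 0. Lengths are in mm, angles in rad, forces in N, time in s.
With the tool pointing down it reaches from about 325 to 1000 mm from the base axis. Payload 5.1 kg.
Tool frame: the origin (TCP) lies at the very end of the fingers, on their centre line; the grasp point (between the pads) lies 19 mm behind it; z points along the fingers, y is the line along which they close (so a half turn about z gives the same grasp; the last joint's range is limited). The gripper opens to 85 mm and grips with 20 to 120 N. Pads are 22 mm wide; open, the fingers measure 114 mm over their backs; the gripper's body (76 mm by 85 mm) begins 54 mm behind the grasp point. The pads swing forward as they close: fully open they stand 13 mm farther back than shut.
Start: joints at [1.151, 0.124, 1.65, -0, 1.367, -0.083], TCP at [214.825, 613.461, 231.322] pointing down, gripper open.
Joint ranges: [-2.61, 2.61], [-1.02, 2.33], [0.03, 2.71], [-1.35, 4.49], [0.32, 2.68], [-2.91, 2.91]. Speed limits (rad/s): [2.57, 2.57, 3.14, 3.14, 3.14, 3.14].

### API

Orientations are given as a unit quaternion [x, y, z, w].
In Python, from plant import sensors, imaging, workorder, nets gives the robot as it stands. The module is installed in compiled form; this text tells all that it offers.
- The arm moves only by the shell command python3 -m handwheel 'ROWS'. ROWS is JSON, a list of rows, each a list of 5 numbers: the shift along the world's x, y, z in cm, then the turn about the world's z in rad, then the gripper's target within -1 to 1 (fully open at 1, half-way at 0, shut at -1). A call has 1 to 12 rows; each row shifts and turns the commanded pose from where the row before left it; what a row does not reach is not made up. A row lasts 1/12 s, in which the tool goes at most 41.7 mm and 7.16 degrees, less where a joint would pass 70% of its speed; a pose out of reach is approached as far as the arm can. A call with a gripper value outside its range is refused whole. The fingers move at their own pace and stop on an object; the grip force is fixed at half the most. Time passes only in rows, so rows that do not move let the fingers close. It gives the time, the measured TCP pose, the force, the opening and the grip force at its end, in the units of the state.
- sensors.state(): the state, without advancing time (a new reading comes with each control period).
- imaging.snapshot(name): name is "side" or "top" or "wrist"; returns the picture (384x512x3 uint8, red, green, blue); there is no depth.
- imaging.get_calibration(name): a dict with "vertical_fov" (degrees; the focal length in pixels is half the picture's height over the tangent of half this angle, whatever the lens; pixels are square), "cx", "cy" (the principal point, pixels), "R" (3x3) and "t" (3): a world point X has camera coordinates R X + t. Camera axes: x right, y down, z forward; pixel columns grow to the right and rows downward; lengths in mm; the calibration is good to about 2 mm. The wrist camera is an equidistant fisheye: a pixel r from the principal point sees the ray r / f radians off the axis. A picture is of the moment at which its call begins: read the wrist's pose just before it. get_calibration takes no time and is no camera call; for the wrist camera it gives the pose at the moment of the call.
- workorder.hand_in(): hands the job in; it is judged then, once.
Trained networks look in the newest picture that a camera, given by its name, has taken for a name from the list of things; names that differ only in an ending like _2 or _b are one class to them, and where a whole thing is asked for, a point or a joint stands for the part that bears it (a point fixed in the world has none). Each returns a list of dicts, best first, with "score" (0 to 1); they miss things now and then, are a little off and sometimes report something else, mostly with a low value. They report only what shows in the picture. A call takes as long as a camera call.
- nets.recognise(query, camera): "bbox" ([left, top, width, height] in pixels, round what is visible of it).
- nets.trace(query, camera): "mask" (384x512 bool, what is visible of it) and "bbox" ([left, top, width, height] in pixels, round what is visible of it).
The state is a dict: "time_s": time; "q": joint angles; "joint_velocities": joint speeds; "tau": joint torques, N m; "tool_pos": TCP position; "tool_rot": TCP orientation; "force": force on the tool from outside, world axes, zero at the start; "moment": the same for the moment, N m; "gripper_width": finger opening in mm; "finger_force": force on a finger pad.
Only numpy, scipy, OpenCV 4.12 (cv2) and the standard library are available. Lean on these libraries where they do the work, as an engineer would, in place of code of your own. Each camera call takes 0.05 s, during which the arm holds its last target. There are 200 camera calls.

### The job

Pick up the rotor by its black boss, turn it so that its three brass-rimmed holes match the three studs on the centrifuge drive, and slide it all the way down onto the drive plate. Then take the red rotor key from its grey block, push it fully into the slot of the brass lock barrel in the middle of the rotor, turn it clockwise (seen from above) as far as it goes and leave it in the lock. Do not disturb the bottle, the dish or the roll of film.

Things in the scene. Friction and masses are not known exactly. Their poses are not given: they have to be found in the camera images.
- drive_seat (a point): Fixed white centrifuge drive, 170 x 150 x 40 mm, with a flat aluminium plate on top. This point: centre of the plate's top face, 46 mm above the bench, on the spindle axis; z up, x toward the first of three studs (0, 120, 240 degrees round, 36 mm from the axis, 8 mm thick, 13 mm high, tapered tips). A brass lock barrel, 26 mm across, rises 50 mm above the plate on the axis.
- stud_tip (a point): Centre of the tip of the drive's first stud. The rotor resting unaligned on the stud tips stands 13 mm too high; seated, the studs end inside its disc and the barrel stands 4 mm above its boss.
- rotor_boss (a point): Loose steel rotor, 320 g, flat on the bench left or right of the drive, any yaw: disc 120 mm across, 14 mm thick; on it a round black boss to grip, 46 mm across, from 14 to 46 mm above the underside; 31 mm bore right through. This point: on the axis, half-way up the boss, 30 mm above the underside; z up, x toward the first hole. Seated, it is 30 mm above drive_seat.
- rotor_hole (a point): Centre of the top of the rotor's first through hole, 14 mm above its underside. The three holes are 13 mm wide with brass rims, 36 mm from the axis, 120 degrees apart, so a third of a turn gives the same fit. The twelve small black spots near the rotor's edge are shallow tube seats, of no account.
- lock_slot (a point): Centre of the top face of the brass lock barrel, on the spindle axis, 50 mm above the drive plate. The frame turns with the barrel: z up, x along the slot. The slot is 7.6 mm wide, some 18 mm long and 22 mm deep, open upward.
- barrel (a joint): Turn of the lock barrel, rad: 0 is fully unlocked, it grows clockwise seen from above, with a hard stop at 1.2 (locked, about 70 degrees). It starts between 0 and 0.2. It has friction of about 0.06 N m, no spring, and stays where it is left.
- key_head (a point): Loose key, 60 g, upright in the grey block. This point: centre of its red bar head, 44 mm long (x), 12 thick (y), 26 high (z up), on the key's axis. Below: a 10 mm stem; a 23 mm collar, underside 28 mm below this point; a blade 15 mm wide (along x), 6 thick, wedge-tipped, ending 48 mm below it. Half a turn gives the same key. Fully in, the collar is on the barrel's face, this point 28 mm above lock_slot.
- key_block: Fixed grey block, 70 x 56 x 30 mm, that holds the key upright in a loose slot (collar on its top face; pull the key straight up at least 25 mm to free it). Origin at the centre of its underside, x along its 70 mm side and along the key's bar. It stands left or right of the drive, opposite the rotor.
- reagent_a: Bystander: amber reagent bottle with dark cap, 34 mm across, 75 mm tall, upright; origin at the centre of its underside.
- dish: Bystander: lidded petri dish, 90 mm across, 15 mm high; origin at the centre of its underside.
- film: Bystander: roll of white sealing film, 61 mm across, 26 mm high; origin at the centre of its underside.

How it is judged:
By the outcome, as a careful person would: the job done as asked, in the order asked, and still so for the second after the job is handed in, with the robot touching nothing.
It also fails if it takes over 56 s, if anything falls off the work surface, if the arm or the gripper's body presses on something with over 40 N, if the wrist force passes 120 N, or if a joint passes its speed limit or range.

## Working session

There is one attempt and no reset: what is moved stays moved. The work goes in short steps, Python scripts to look and compute and a shell command to move; the robot and the scene stay as the last step left them, time stands still between calls to the robot, and variables do not carry over. Pictures are saved under pics/ and viewed, at most 10 in all, crops included, and the job is handed in when it is done.

```bash
mkdir -p pics; cat > h.py <<'E'
import numpy as np, cv2
from plant import sensors, imaging, workorder, nets
def cal(n):
    c=imaging.get_calibration(n); f=192/np.tan(np.radians(c["vertical_fov"])/2)
    return f,c["cx"],c["cy"],np.array(c["R"]),np.array(c["t"])
def ray(n,u,v,c=None):
    f,cx,cy,R,t=c or cal(n); x,y=(u-cx)/f,(v-cy)/f
    if n=="wrist":
        r=np.hypot(x,y); s=np.sin(r)/r if r>1e-9 else 1; d=np.array([x*s,y*s,np.cos(r)])
    else: d=np.array([x,y,1.])
    return -R.T@t, R.T@d
def onz(n,u,v,z,c=None):
    o,d=ray(n,u,v,c); return o+d*(z-o[2])/d[2]
def proj(n,X,c=None):
    f,cx,cy,R,t=c or cal(n); p=R@np.array(X,float)+t
    if n=="wrist":
        r=np.hypot(p[0],p[1]); th=np.arctan2(r,p[2]); return np.array([cx+f*th*p[0]/r,cy+f*th*p[1]/r])
    return np.array([cx+f*p[0]/p[2],cy+f*p[1]/p[2]])
def save(n,im): cv2.imwrite(f"pics/{n}.png",im[:,:,::-1])
E
python3 - <<'E'
from h import *
s=sensors.state(); print(s)
ims=[]
for n in("top","side","wrist"):
    im=imaging.snapshot(n); ims.append(im); c=cal(n); np.set_printoptions(precision=3,suppress=True)
    print(n,c[0],c[1:3],c[3].tolist(),-c[3].T@c[4])
    for q in("drive_seat","rotor_boss","rotor_hole","lock_slot","key_head","key_block","reagent_a","dish","film"):
        print(n,q,[(np.round(r["score"],2),np.round(r["bbox"])) for r in nets.recognise(q,n)[:3]])
save("top",cv2.resize(ims[0],(800,600),interpolation=2)); 
save("sw",np.hstack([cv2.resize(i,(400,300),interpolation=cv2.INTER_AREA) for i in ims[1:]]))
E
```

```text
{'time_s': 0.0, 'q': array([ 1.15140868e+00,  1.24506168e-01,  1.65170068e+00, -1.76817632e-05,
        1.36751652e+00, -8.25783679e-02]), 'joint_velocities': array([-1.98802044e-03,  4.99711196e-04,  9.41456102e-04,  1.77588120e-04,
        7.12949628e-04,  9.29893188e-05]), 'tau': array([ 1.15320658e-03, -4.23635709e+01, -3.65443432e+01,  8.81853992e-06,
        7.33848021e-03, -5.17661221e-06]), 'tool_pos': array([214.57249955, 612.89731135, 230.03657166]), 'tool_rot': array([ 1.67607906e-01,  9.85853161e-01, -1.03413089e-03, -2.56203133e-04]), 'force': array([-0.12762391,  0.39525107, -0.03278764]), 'moment': array([ 0.01061325, -0.00066632,  0.02757521]), 'finger_force': 0.0, 'gripper_width': 85.58293964548591}
top 394.0280799983299 (256.4648561501942, 190.3344275758496) [[0.014100192747731902, -0.9999004760961846, 0.000471664181540806], [-0.9891746788854218, -0.014017845554177013, -0.14607174489935518], [0.14606381898471596, 0.0015930814927610532, -0.9892738866840456]] [ 402.139  -55.261 1110.113]
top drive_seat [(np.float64(0.85), array([218., 171.,  56.,  63.]))]
top rotor_bo
[... 1533 characters left out ...]
oat64(0.51), array([264., 178.,  38.,  19.])), (np.float64(0.49), array([301., 264.,  46.,  31.]))]
wrist 297.3186396354542 (258.5369418306841, 189.72947887593392) [[0.3295966666075171, 0.9441217326523071, 0.0004373726323395243], [0.904175396073408, -0.31578450098804095, 0.28765778639075645], [0.2717220831966172, -0.09441558594501326, -0.9577331604543882]] [145.667 637.324 373.209]
wrist drive_seat []
wrist rotor_boss []
wrist rotor_hole []
wrist lock_slot []
wrist key_head [(np.float64(0.83), array([ 93., 355.,  22.,  25.]))]
wrist key_block [(np.float64(0.82), array([101., 332.,  36.,  38.]))]
wrist reagent_a [(np.float64(0.24), array([  2., 360.,   5.,   9.]))]
wrist dish []
wrist film []
```

View pics/top.png

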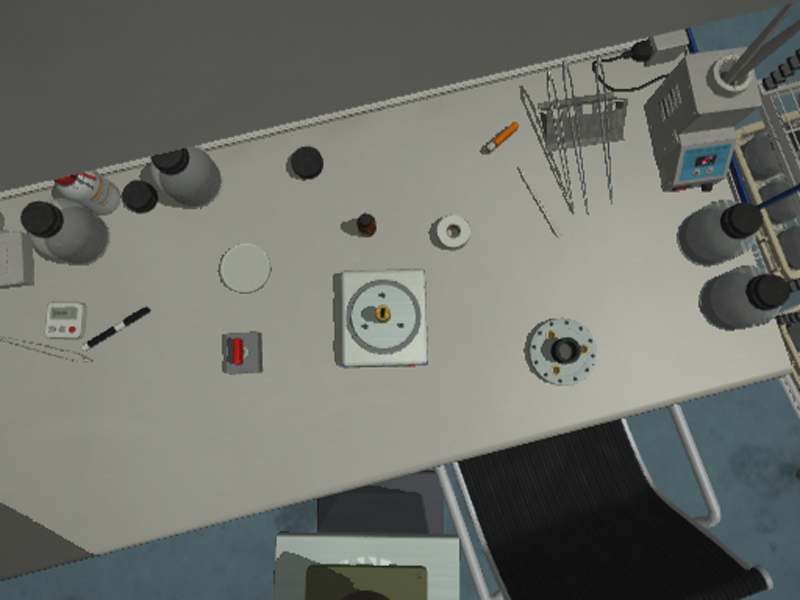

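```bash
python3 - <<'E'
from h import *
np.set_printoptions(precision=1,suppress=True)
for q,z,zs in(("rotor_boss",8,8),("lock_slot",96,85),("key_block",15,15),("reagent_a",40,40),("dish",8,8),("film",13,13),("drive_seat",40,30)):
    pass
for u,v,z,n in((361.,225.5,14,"rot"),(247,202,96,"barrel"),(157,225.5,30,"block"),(233.5,143.5,75,"bottle"),(157.5,171.5,15,"dish"),(290.5,146.5,26,"film")):
    print(n,onz("top",u,v,z))
for u,v,z,n in((283,187,30,"rot"),(275,197,96,"barrel"),(328,259,58,"key"),(324,272,30,"block"),(208,214,75,"bottle")):
    print("side",n,onz("side",u,v,z))
E
```

```text
rot [ 469.4 -345.    14. ]
barrel [521.  -29.5  96. ]
block [460.6 217.1  30. ]
bottle [682.   10.3  75. ]
dish [613.7 227.2  15. ]
film [ 688.9 -148.    26. ]
side rot [ 471.5 -297.1   30. ]
side barrel [527.4 -14.6  96. ]
side key [456.7 227.1  58. ]
side block [462.3 224.8  30. ]
side bottle [686.2  26.2  75. ]
```

The top view shows the drive at (383,313), the rotor at (563,351) and the key block at (242,352) in the enlarged picture. The bottle, dish and film are all farther from the robot. I'll fly over the key, drive and rotor.

```bash
python3 -m handwheel '[[1.7,-3.2,0.5,0,1],[1.7,-3.2,0.5,0,1],[1.7,-3.2,0.5,0,1],[1.7,-3.2,0.5,0,1],[1.7,-3.2,0.5,0,1],[1.7,-3.2,0.5,0,1],[1.7,-3.2,0.5,0,1],[1.7,-3.2,0.5,0,1],[1.7,-3.2,0,0,1],[1.7,-3.2,0,0,1],[1.7,-3.2,0,0,1],[0,0,0,0,1]]'
cat > look.py <<'E'
from h import *
import sys
n=sys.argv[1]; np.set_printoptions(precision=2,suppress=True)
s=sensors.state(); c=cal("wrist"); im=imaging.snapshot("wrist"); save(n+"_raw",im)
import pickle; pickle.dump((c,s["tool_pos"],s["tool_rot"]),open(n+".pkl","wb")); print(s["time_s"],s["tool_pos"],s["q"][5])
for q in sys.argv[2:]:
    for r in nets.trace(q,"wrist")[:2]:
        m=r["mask"].astype(np.uint8); k=cv2.moments(m,True); (cx,cy),wh,a=cv2.minAreaRect(cv2.findNonZero(m)); print(q,round(r["score"],2),"cen",k["m10"]/k["m00"],k["m01"]/k["m00"],"rect",(cx,cy),wh,a)
E
python3 look.py key key_head key_block
python3 -m handwheel '[[1.0,-3.5,0,0,1],[1.0,-3.5,0,0,1],[1.0,-3.5,0,0,1],[1.0,-3.5,0,0,1],[1.0,-3.5,0,0,1],[1.0,-3.5,0,0,1],[1.0,-3.5,0,0,1],[0.5,-2,0,0,1],[0,0,0,0,1]]'
python3 look.py drv drive_seat lock_slot
python3 -m handwheel '[[-0.7,-3.5,0,0,1],[-0.7,-3.5,0,0,1],[-0.7,-3.5,0,0,1],[-0.7,-3.5,0,0,1],[-0.7,-3.5,0,0,1],[-0.7,-3.5,0,0,1],[-0.7,-3.5,0,0,1],[-0.7,-3.5,0,0,1],[0,0,0,0,1]]'
python3 look.py rot rotor_boss rotor_hole
python3 -c "
import cv2,numpy as np
cv2.imwrite('pics/m1.png',cv2.resize(np.hstack([cv2.imread(f'pics/{n}_raw.png')[60:384,100:420] for n in('key','drv','rot')]),None,fx=.83,fy=.83))"
```

```text
time_s: 2.5
tool_pos: [404.1, 257.1, 271.7]
tool_rot: [0.171, 0.985, -0.001, 0.001]
force: [-0.1, -0.4, -0.2]
gripper_width: 85.4
finger_force: 0.0
2.5 [404.07 257.11 271.67] -0.7715824792806987
key_head 0.98 cen 249.8960498960499 210.56133056133055 rect (251.60000610351562, 210.70001220703125) (36.671512603759766, 17.441329956054688) 63.43495178222656
key_block 0.93 cen 250.67209554831706 199.2356134636265 rect (251.10003662109375, 202.20001220703125) (55.901695251464844, 43.826927185058594) 63.43495178222656
time_s: 3.4
tool_pos: [477.6, -5.2, 271.2]
tool_rot: [0.169, 0.986, -0.0, -0.0]
force: [-0.0, 0.9, -0.2]
gripper_width: 84.8
finger_force: 0.0
3.4 [477.59  -5.25 271.22] -1.3547554090007763
drive_seat 0.64 cen 258.8305057997317 191.5118756411268 rect (257.0556945800781, 192.7177734375) (121.41565704345703, 111.41075897216797) 69.94390869140625
lock_slot 0.81 cen 259.27892234548335 208.36450079239302 rect (259.0, 208.0) (32.0, 22.0) 90.0
lock_slot 0.52 cen 258.6856257264626 191.3633475397133 rect (257.71630859375, 192.91461181640625) (121.77690124511719, 112.47534942626953) 68.45902252197266
time_s: 4.3
tool_pos: [420.4, -286.4, 271.3]
tool_rot: [0.169, 0.986, -0.001, -0.0]
force: [-0.8, 0.7, -0.2]
gripper_width: 85.3
finger_force: 0.0
4.3 [ 420.42 -286.36  271.29] -1.9340853063643924
rotor_boss 0.87 cen 234.8378809002191 200.35789683330015 rect (235.0, 200.5) (79.0, 82.0) 90.0
rotor_hole 0.67 cen 235.09038765822785 200.41040348101265 rect (235.0, 200.5) (79.0, 82.0) 90.0
```

View pics/m1.png

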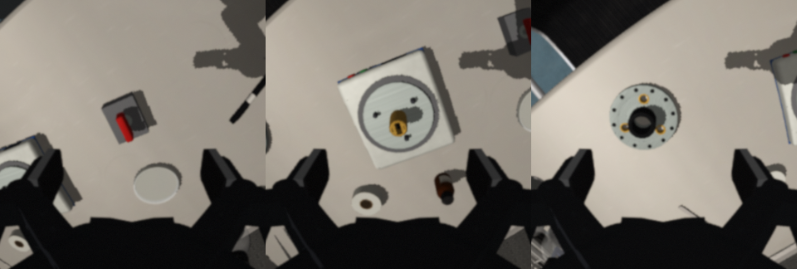

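The wrist views show the key block (with the red key near the middle), the drive with its brass barrel and three dark studs, and the rotor with three brass rims. Next I'll enlarge these and fit them.

```bash
python3 - <<'E'
from h import *
import pickle
np.set_printoptions(precision=1,suppress=True)
L=lambda n:(cv2.imread(f'pics/{n}_raw.png')[:,:,::-1],pickle.load(open(n+'.pkl','rb'))[0])
def bk(P,z,c): return np.array([onz("wrist",u,v,z,c)[:2] for u,v in P])
def circ(P):
    from scipy.optimize import least_squares
    r=least_squares(lambda p:np.hypot(P[:,0]-p[0],P[:,1]-p[1])-p[2],[*P.mean(0),P.std()*1.4],loss="soft_l1"); return r.x
def comps(m,amin=4):
    n,l,st,ce=cv2.connectedComponentsWithStats(m.astype(np.uint8)); return [(st[i,4],ce[i]) for i in range(1,n) if st[i,4]>=amin]
im,c=L("rot"); hsv=cv2.cvtColor(im,cv2.COLOR_RGB2HSV).astype(int)
br=(hsv[...,0]>10)&(hsv[...,0]<30)&(hsv[...,1]>110)&(hsv[...,2]>70); br[:150]=0;br[250:]=0;br[:,:185]=0;br[:,290:]=0
for a,p in comps(br): print("rot brass",a,p,onz("wrist",*p,14,c)[:2])
im2,c2=L("drv"); hsv=cv2.cvtColor(im2,cv2.COLOR_RGB2HSV).astype(int)
br=(hsv[...,0]>10)&(hsv[...,0]<30)&(hsv[...,1]>110)&(hsv[...,2]>50); br[:150]=0;br[250:]=0;br[:,:185]=0;br[:,320:]=0
for a,p in comps(br): print("drv brass",a,p,onz("wrist",*p,96,c2)[:2])
im3,c3=L("key"); rd=(im3[...,0]>110)&(im3[...,1]<60)
for a,p in comps(rd,20): print("key red",a,p,onz("wrist",*p,71,c3)[:2])
cr=lambda im,u,v,h=44:cv2.resize(im[v-h:v+h,u-h:u+h],(396,396),interpolation=cv2.INTER_CUBIC)
save("m2",np.hstack([cr(im2,259,200),cr(im,235,200)]))
E
```

```text
rot brass 70 [234.8 179.6] [ 439.4 -328.7]
rot brass 56 [211.7 214. ] [ 476.6 -378.8]
rot brass 69 [255.2 216.8] [ 501.2 -320.4]
drv brass 492 [259.6 208.4] [519.7 -19.1]
key red 241 [249.2 215.3] [459.8 224.6]
```

View pics/m2.png

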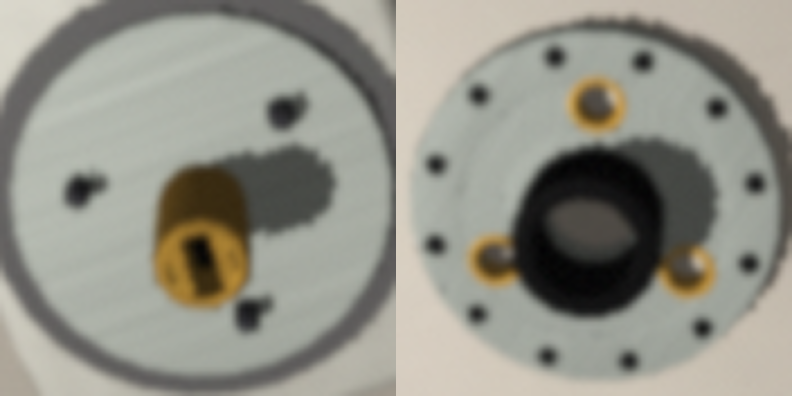

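The left crop shows studs at about (81,190), (284,111) and (247,315), with the slot running (190,238) to (213,290). The right crop shows holes at (200,104), (96,258) and (291,270) after subtracting 396 from x.

```bash
cat > fit.py <<'E'
from h import *
from scipy.optimize import least_squares
def tri(P,z,c,r=36):
    W=np.array([onz("wrist",u,v,z,c)[:2] for u,v in P])
    def res(p):
        out=[]
        for w in W:
            a=np.arctan2(*(w-p[:2])[::-1]); k=np.round((a-p[2])/(2*np.pi/3)); t=p[2]+k*2*np.pi/3
            out+=list(w-p[:2]-r*np.array([np.cos(t),np.sin(t)]))
        return out
    m=W.mean(0); r0=min((least_squares(res,[*m,a]) for a in np.radians([0,30,60,90])),key=lambda r:r.cost)
    return r0.x[:2],np.degrees(r0.x[2])%120,np.sqrt(r0.cost*2/3)
E
python3 - <<'E'
from fit import *
import pickle
np.set_printoptions(precision=1,suppress=True)
c=pickle.load(open('rot.pkl','rb'))[0]; d=pickle.load(open('drv.pkl','rb'))[0]; k=pickle.load(open('key.pkl','rb'))[0]
f=lambda P,u,v:[(u+x/4.5-.4,v+y/4.5-.4) for x,y in P]
print("rotor",tri(f([(200,104),(96,258),(291,270)],191,156),14,c))
print("rotor brass",tri([(234.8,179.6),(211.7,214),(255.2,216.8)],14,c))
S=f([(81,190),(284,111),(247,315)],215,156)
print("studs",tri(S,52,d),"z46",tri(S,46,d))
a,b=f([(190,238),(213,290)],215,156); A=onz("wrist",*a,96,d);B=onz("wrist",*b,96,d)
print("slot",(A+B)/2,np.degrees(np.arctan2(*(B-A)[1::-1])),np.hypot(*(B-A)[:2]))
im=cv2.imread('pics/key_raw.png')[:,:,::-1]; rd=((im[...,0]>110)&(im[...,1]<60)).astype(np.uint8)
(P,wh,an)=cv2.minAreaRect(cv2.findNonZero(rd)); print(P,wh,an)
save("key2",cv2.resize(im[170:250,210:290],(560,560),interpolation=cv2.INTER_CUBIC))
o=-c[3].T@c[4]; print("cam",o)
E
```

```text
rotor (array([ 471. , -341.8]), np.float64(37.00262642884426), np.float64(0.4834841637816205))
rotor brass (array([ 472.4, -342.7]), np.float64(36.989026732799566), np.float64(0.43975245881071023))
studs (array([526.5, -20.8]), np.float64(2.035936020117664), np.float64(0.46398608193570157)) z46 (array([528.4, -21.5]), np.float64(2.035936103634785), np.float64(0.5997804933846352))
slot [526.4 -21.6  96. ] 3.033315043830707 15.391023110815127
(290.43829345703125, 249.56869506835938) (411.46075439453125, 78.47904968261719) 10.954063415527344
cam [ 351.4 -262.1  413.1]
```

View pics/key2.png

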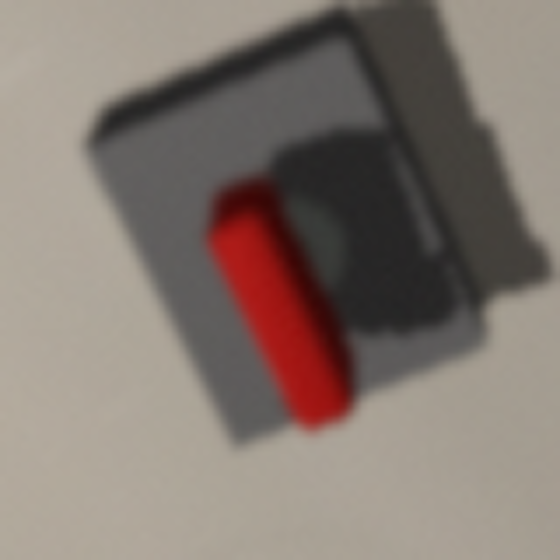

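```bash
python3 -m handwheel '[[1.02,-1.12,-2.8,0,1],[1.02,-1.12,-2.8,0,1],[1.02,-1.12,-2.8,0,1],[1.02,-1.12,-2.8,0,1],[1.02,-1.12,-2.8,0,1],[0,0,0,0,1],[0,0,0,0,1]]'
cat >> fit.py <<'E'
def brass(im,box,amin=15):
    h=cv2.cvtColor(im,cv2.COLOR_RGB2HSV).astype(int); b=(h[...,0]>10)&(h[...,0]<30)&(h[...,1]>110)&(h[...,2]>60)
    m=np.zeros(b.shape,np.uint8); y0,y1,x0,x1=box; m[y0:y1,x0:x1]=b[y0:y1,x0:x1]
    m=cv2.morphologyEx(m,cv2.MORPH_CLOSE,np.ones((3,3))); n,l,st,ce=cv2.connectedComponentsWithStats(m)
    o=[]
    for i in range(1,n):
        if st[i,4]>=amin:
            pts=cv2.findNonZero((l==i).astype(np.uint8)); hull=cv2.convexHull(pts); k=cv2.moments(hull); o.append((st[i,4],k["m10"]/k["m00"],k["m01"]/k["m00"]))
    return sorted(o,reverse=True)
E
python3 look.py rot2 rotor_boss
python3 - <<'E'
from fit import *
import pickle
np.set_printoptions(precision=1,suppress=True)
c=pickle.load(open('rot2.pkl','rb'))[0]; im=cv2.imread('pics/rot2_raw.png')[:,:,::-1]
b=brass(im,(0,384,0,512)); print(b,[onz("wrist",u,v,14,c)[:2] for a,u,v in b])
k=pickle.load(open('key.pkl','rb'))[0]
A,B=[onz("wrist",210+x/7-.4,170+y/7-.4,71,k) for x,y in((236,226),(327,418))]
print("key",(A+B)/2,np.degrees(np.arctan2(*(B-A)[1::-1])),np.hypot(*(B-A)[:2]))
save("rot2v",im)
E
```

```text
time_s: 5.03
tool_pos: [471.8, -336.8, 129.3]
tool_rot: [0.166, 0.986, 0.001, -0.002]
force: [-0.2, 0.0, 0.1]
gripper_width: 85.3
finger_force: 0.0
5.0333 [ 471.83 -336.82  129.33] -1.949639244437538
rotor_boss 0.76 cen 253.36562397641663 183.48411398624305 rect (253.4634246826172, 183.67074584960938) (127.7501449584961, 126.65692901611328) 38.65980529785156
[(np.int32(181), 255.51614763552476, 148.64532871972318), (np.int32(172), 218.38255977496482, 204.35935302391), (np.int32(166), 285.70049330514445, 208.46723044397464), (np.int32(36), 462.3976608187134, 292.82456140350877)] [array([ 439. , -328.2]), array([ 476.4, -377.5]), array([ 500.5, -320.1]), array([ 695.4, -132. ])]
key [460.7 225.2  71. ] 3.6603302547310306 39.92439918731726
```

View pics/rot2v.png

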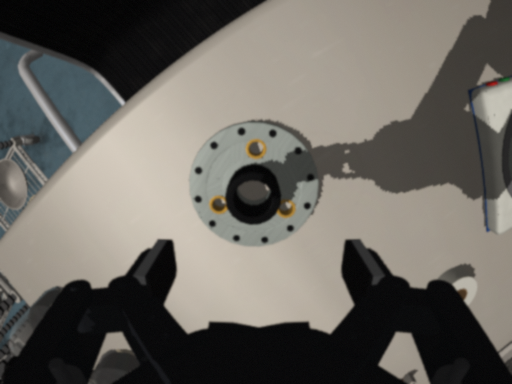

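The rotor sits in line between the fingers at (253,184), with the holes at (256,149), (218,204) and (286,208). Its centre is about (472,-342). Now I'll descend and grip.

```bash
python3 -m handwheel '[[0,-0.51,0,0,1],[0,0,-3.2,0,1],[0,0,-3.2,0,1],[0,0,-2.9,0,1],[0,0,-1.0,0,1],[0,0,-0.5,0,1],[0,0,-0.5,0,1],[0,0,0,0,1],[0,0,0,0,1]]'
```

```text
time_s: 5.88
tool_pos: [473.0, -345.7, 20.4]
tool_rot: [0.168, 0.986, -0.001, 0.001]
force: [0.2, -0.2, -0.5]
gripper_width: 85.6
finger_force: 0.0
```

```bash
cat > avg.py <<'E'
from h import *
P=[];np.set_printoptions(precision=2,suppress=True)
for i in range(4): imaging.snapshot("wrist"); P.append(sensors.state()["tool_pos"])
print(np.array(P)); print(np.mean(P,0))
E
python3 avg.py
```

```text
[[ 473.   -345.66   20.42]
 [ 472.9  -345.58   20.26]
 [ 472.73 -345.42   19.96]
 [ 472.54 -345.27   19.68]]
[ 472.79 -345.49   20.08]
```

```bash
python3 -m handwheel '[[0,0.25,-0.2,0,1],[0,0,0,0,0.2],[0,0,0,0,-0.5],[0,0,0,0,-1],[0,0,0,0,-1],[0,0,0,0,-1],[0,0,0,0,-1],[0,0,0,0,-1]]'
```

```text
time_s: 6.75
tool_pos: [472.1, -342.3, 16.6]
tool_rot: [0.168, 0.986, -0.0, 0.0]
force: [-0.1, 0.0, 1.1]
gripper_width: 43.6
finger_force: 61.9
```

```bash
python3 -m handwheel '[[0,0,2.0,0,-1],[0,0,3.0,0,-1],[0,0,3.0,0,-1],[0,0,3.5,-0.122,-1],[0.6,3,0,-0.122,-1],[0.6,3,0,-0.122,-1],[0.6,3,0,-0.122,-1],[0.6,3,0,-0.122,-1],[0.6,3,0,0,-1],[0.6,3,0,0,-1],[0.6,3,0,0,-1],[0.6,3,0,0,-1]]'
python3 -m handwheel '[[0.3,3,0,0,-1],[0.3,2.0,0,0,-1],[0.1,1.9,0,0,-1],[0,1,0,0,-1],[0,0,0,0,-1],[0,0,0,0,-1]]'
python3 look.py hov rotor_boss
python3 - <<'E'
from fit import *
import pickle
np.set_printoptions(precision=1,suppress=True)
c=pickle.load(open('hov.pkl','rb'))[0]; im=cv2.imread('pics/hov_raw.png')[:,:,::-1]
b=brass(im,(0,384,0,512)); print(b)
print(tri([x[1:] for x in b[:3]],124,c))
save("hovv",im)
E
```

```text
time_s: 7.75
tool_pos: [518.9, -100.5, 130.1]
tool_rot: [0.456, 0.89, -0.0, -0.001]
force: [0.2, -0.7, -1.7]
gripper_width: 43.6
finger_force: 62.1
time_s: 8.25
tool_pos: [526.3, -23.2, 130.7]
tool_rot: [0.455, 0.89, -0.001, -0.0]
force: [0.6, -0.4, -3.5]
gripper_width: 43.6
finger_force: 62.1
8.25 [526.31 -23.24 130.65] -0.7703317158233149
[(np.int32(619), 263.02332415059686, 178.38383838383837)]
(array([472.6,  12.7]), np.float64(109.50410228329427), np.float64(4.5047782560276817e-07))
```

View pics/hovv.png

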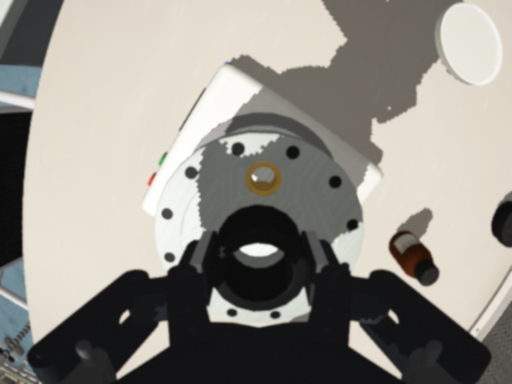

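The picture shows the held rotor over the drive, with one brass hole at (263,178) and nine seat spots around it. The other two holes are behind the fingers. I'll fit centre and yaw from the spots and that hole.

```bash
python3 - <<'E'
from fit import *
import pickle
np.set_printoptions(precision=1,suppress=True)
im=cv2.imread('pics/hov_raw.png',0); c,tp,_=pickle.load(open('hov.pkl','rb'))
S=[(237,149),(293,152),(335,182),(353,225),(191,173),(167,213),(169,257),(232,313),(275,314)]
R=[]
for x,y in S:
    w=im[y-9:y+10,x-9:x+10].astype(float); t=(np.percentile(w,5)+np.percentile(w,60))/2
    n,l,st,ce=cv2.connectedComponentsWithStats((w<t).astype(np.uint8)); i=l[9,9]; R.append((x-9+ce[i][0],y-9+ce[i][1]) if i else (x,y))
print(np.array(R))
h=(263.0,178.4)
for z in(124,128,132):
    W=np.array([onz("wrist",u,v,z,c)[:2] for u,v in R]); H=onz("wrist",*h,z,c)[:2]
    f=least_squares(lambda p:np.hypot(*(W-p[:2]).T)-p[2],[*W.mean(0),52],loss="soft_l1"); C=f.x[:2]
    print(z,f.x,f.fun,"hole",H-C,np.hypot(*(H-C)),np.degrees(np.arctan2(*(H-C)[::-1]))%120, "spots",np.sort((np.degrees(np.arctan2(*(W-C).T[::-1])))%30))
# reference: spots vs holes phase in rot2
E
python3 avg.py
```

```text
[[237.2 149.2]
 [292.3 152.1]
 [334.7 181.5]
 [351.7 223.9]
 [192.8 173.2]
 [166.8 213.4]
 [169.3 257. ]
 [231.6 312.2]
 [274.9 314.4]]
124 [527.9 -25.3  53.5] [-0.   0.3  0.2 -0.1 -0.7  0.2  0.2  0.  -0.1] hole [-20.   31.4] 37.237195281448 2.4171250775952586 spots [16.6 17.  17.  17.  17.1 17.4 17.4 17.5 17.8]
128 [526.7 -23.7  52.1] [ 0.   0.2  0.2 -0.1 -0.7  0.2  0.2  0.  -0.1] hole [-19.4  30.6] 36.23530783236484 2.418618714753464 spots [16.6 17.  17.  17.  17.1 17.4 17.4 17.5 17.8]
132 [525.5 -22.   50.7] [ 0.   0.2  0.2 -0.1 -0.7  0.2  0.2  0.  -0.1] hole [-18.9  29.7] 35.23337326529232 2.4200960274203425 spots [16.6 17.  17.  17.  17.1 17.4 17.4 17.5 17.8]
[[526.67 -24.17 131.12]
 [526.75 -24.2  131.22]
 [526.81 -24.11 131.27]
 [526.81 -24.   131.29]]
[526.76 -24.12 131.22]
```

```bash
python3 -m handwheel '[[0,0.2,0,0,-1],[0,0,0,0,-1],[0,0,-1.0,0,-1],[0,0,-0.6,0,-1],[0,0,-0.4,0,-1],[0,0,-0.4,0,-1],[0,0,-0.4,0,-1],[0,0,-0.4,0,-1],[0,0,0,0,-1]]'
```

```text
time_s: 9.3
tool_pos: [526.2, -21.1, 98.2]
tool_rot: [0.456, 0.89, -0.0, -0.001]
force: [0.4, 0.1, -2.6]
gripper_width: 44.2
finger_force: 62.1
```

```bash
python3 -m handwheel '[[0,0,-0.8,0,-1],[0,0,-0.8,0,-1],[0,0,-0.4,0,-1],[0,0,-0.3,0,-1],[0,0,-0.3,0,-1],[0,0,0,0,-1]]'
```

```text
time_s: 9.8
tool_pos: [526.3, -21.1, 72.5]
tool_rot: [0.456, 0.89, -0.0, -0.001]
force: [-0.4, 0.4, -2.1]
gripper_width: 43.9
finger_force: 62.2
```

```bash
python3 -m handwheel '[[0,0,-0.3,0,-1],[0,0,-0.3,0,-1],[0,0,-0.2,0,-1],[0,0,-0.2,0,-1],[0,0,0,0,-1]]'
```

```text
time_s: 10.22
tool_pos: [526.5, -21.1, 62.8]
tool_rot: [0.456, 0.89, -0.0, -0.0]
force: [0.2, -0.1, -2.3]
gripper_width: 43.8
finger_force: 62.2
```

Still no contact force. I'll go down a little further until it touches.

```bash
python3 -m handwheel '[[0,0,-0.1,0,-1],[0,0,-0.1,0,-1],[0,0,-0.1,0,-1],[0,0,0,0,-1]]'
```

```text
time_s: 10.55
tool_pos: [527.4, -21.2, 62.6]
tool_rot: [0.456, 0.89, 0.0, 0.0]
force: [-7.8, -0.4, 9.7]
gripper_width: 43.7
finger_force: 63.6
```

```bash
python3 -m handwheel '[[0,0,0,0,0],[0,0,0,0,1],[0,0,0,0,1],[0,0,0,0,1],[0,0,0.5,0,1],[0,0,2,0,1],[0,0,3,0,1],[0,0,3,0,1],[0,0,3,0,1],[0,0,3,0,1],[0,0,0,0,1]]'
python3 look.py seat rotor_boss lock_slot
python3 - <<'E'
from fit import *
im=cv2.imread('pics/seat_raw.png')[:,:,::-1]
imaging.snapshot("side"); s=imaging.snapshot("side")
save("seat",np.hstack([cv2.resize(im[100:330,150:380],(400,400),interpolation=2),cv2.resize(s[150:290,220:360],(400,400),interpolation=2)]))
E
```

```text
time_s: 11.47
tool_pos: [530.6, -21.6, 213.5]
tool_rot: [0.456, 0.89, 0.002, 0.006]
force: [0.6, -0.2, 1.7]
gripper_width: 85.4
finger_force: 0.0
11.4667 [530.62 -21.65 213.52] -0.7659165012382023
rotor_boss 0.78 cen 254.97315509183784 168.54037604608195 rect (255.0500030517578, 169.14999389648438) (111.62838745117188, 113.84197998046875) 71.56504821777344
lock_slot 0.83 cen 254.5048951048951 178.55104895104895 rect (254.0, 178.5) (31.0, 28.0) 90.0
```

View pics/seat.png

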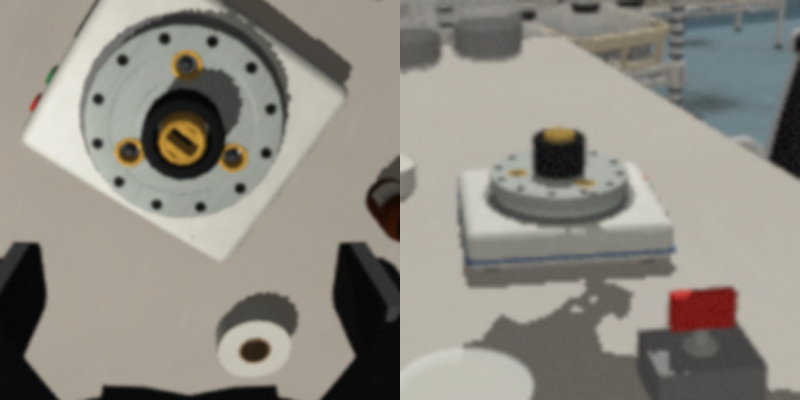

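The left half shows the rotor seated, with dark studs in all three holes and the brass barrel standing just above the boss; its slot is near (183,142). The side view agrees: the disc is flat and the key upright in its block. Next I'll refine the slot fit and go to the key.

```bash
cat > slot.py <<'E'
from fit import *
import pickle,sys
np.set_printoptions(precision=2,suppress=True)
n,u,v=sys.argv[1],int(sys.argv[2]),int(sys.argv[3]); c=pickle.load(open(n+'.pkl','rb'))[0]
im=cv2.imread(f'pics/{n}_raw.png')[:,:,::-1]; K=8; r=24
w=cv2.resize(im[v-r:v+r,u-r:u+r],None,fx=K,fy=K,interpolation=cv2.INTER_CUBIC); h=cv2.cvtColor(w,cv2.COLOR_RGB2HSV)
bm=((h[...,1]>110)&(h[...,2]>70)&(h[...,0]<32)).astype(np.uint8); nn,l,st,ce=cv2.connectedComponentsWithStats(bm); i=1+np.argmax(st[1:,4])
hull=cv2.convexHull(cv2.findNonZero((l==i).astype(np.uint8))); px=lambda P:np.array([onz("wrist",u-r+(x+.5)/K-.5,v-r+(y+.5)/K-.5,96,c)[:2] for x,y in P])
H=px(hull[:,0]); f=least_squares(lambda p:np.hypot(*(H-p[:2]).T)-p[2],[*H.mean(0),13],loss="soft_l1",f_scale=.3); print("barrel",f.x)
g=w.max(2).astype(int); ins=np.zeros(g.shape,np.uint8); cv2.fillConvexPoly(ins,hull,1); ins=cv2.erode(ins,np.ones((2*K,2*K)))
d=((g<0.6*np.median(g[ins>0]))&(ins>0)).astype(np.uint8); nn,l,st,ce=cv2.connectedComponentsWithStats(d); i=1+np.argmax(st[1:,4])
P=px(cv2.findNonZero((l==i).astype(np.uint8))[::7,0]).astype(np.float32); (a,wh,an)=cv2.minAreaRect(P); U=np.linalg.svd(P-P.mean(0),full_matrices=False)[2][0]
print("slot",P.mean(0),a,wh,an,"pca",np.degrees(np.arctan2(U[1],U[0]))%180)
E
python3 slot.py seat 255 181; python3 slot.py drv 259 212
python3 - <<'E'
from fit import *
import pickle
c=pickle.load(open('seat.pkl','rb'))[0]; im=cv2.imread('pics/seat_raw.png')[:,:,::-1]
b=brass(im,(100,330,150,380)); print(b[:5]); b=[x[1:] for x in b if 80<x[0]<300 and np.hypot(x[1]-255,x[2]-170)>20][:3]; print(tri(b,60,c))
E
python3 -m handwheel '[[-0.6,2.4,-0.5,0.12,1],[-0.6,2.4,-0.5,0.12,1],[-0.6,2.4,-0.5,0.12,1],[-0.6,2.4,-0.5,0.12,1],[-0.6,2.4,-0.5,0.12,1],[-0.6,2.4,-0.5,0.12,1],[-0.6,2.4,-0.5,0.12,1],[-0.6,2.4,-0.5,0.12,1],[-0.6,2.4,-0.5,0.05,1],[-0.6,2.4,-0.5,0,1],[0,0,0,0,1],[0,0,0,0,1]]'
python3 look.py key3 key_head; python3 avg.py
```

```text
barrel [526.93 -21.48  12.96]
slot [527.13 -21.56] (527.2023315429688, -21.539649963378906) (6.502301216125488, 16.245868682861328) 86.83366394042969 pca 175.6922
barrel [519.78 -18.76  16.58]
slot [526.08 -21.49] (526.5087890625, -21.394546508789062) (5.410350799560547, 14.498488426208496) 88.76728820800781 pca 174.32928
[(np.int32(606), 254.2823498964803, 180.29166666666666), (np.int32(153), 224.40598290598288, 186.9111111111111), (np.int32(148), 283.37795275590554, 190.45931758530185), (np.int32(142), 257.0038314176245, 137.07816091954024)]
(array([527.61228815, -21.44245904]), np.float64(2.1956466362074707), np.float64(0.39516183562795154))
time_s: 12.72
tool_pos: [465.3, 219.2, 153.2]
tool_rot: [-0.033, 0.999, -0.001, -0.002]
force: [-0.9, -0.0, 0.2]
gripper_width: 85.4
finger_force: 0.0
12.7167 [465.34 219.16 153.18] -1.3002001275895112
key_head 0.63 cen 265.35053554040894 187.66309639727362 rect (265.0, 188.5) (57.0, 24.0) 90.0
[[466.8  218.02 154.77]
 [467.03 217.99 155.09]
 [467.16 217.98 155.31]
 [467.21 218.03 155.45]]
[467.05 218.   155.15]
```

```bash
python3 - <<'E'
from fit import *
import pickle
im=cv2.imread('pics/seat_raw.png')[:,:,::-1]; k=cv2.imread('pics/key3_raw.png')[:,:,::-1]
save("ks",np.hstack([cv2.resize(im[158:202,233:277],(396,396),interpolation=cv2.INTER_CUBIC),cv2.resize(k[148:228,225:305],(400,396),interpolation=cv2.INTER_CUBIC)]))
E
```

```text
(no output)
```

View pics/ks.png

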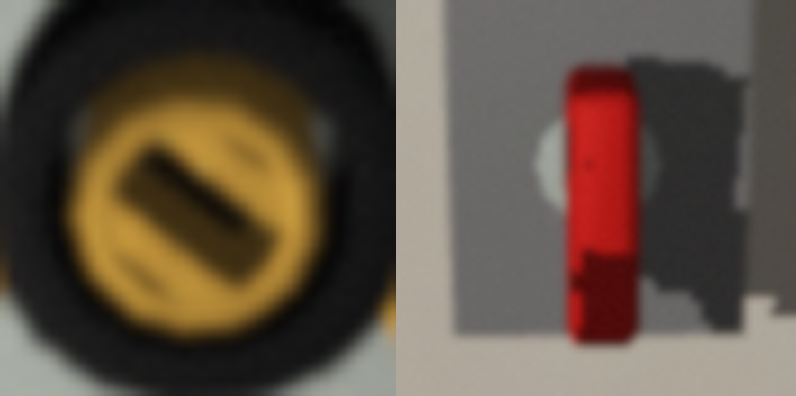

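Left: slot corners are at (153,142), (278,236), (240,287) and (115,190). Right: the key bar's top face runs from about (602,95) to (602,338), nearly parallel to the fingers' centre line.

```bash
python3 - <<'E'
from fit import *
import pickle
np.set_printoptions(precision=2,suppress=True)
c=pickle.load(open('seat.pkl','rb'))[0]
A=[onz("wrist",233+(x+.5)/9-.5,158+(y+.5)/9-.5,96,c)[:2] for x,y in((134,166),(259,262),(153,142),(278,236),(115,190),(240,287))]
an=lambda a,b:np.degrees(np.arctan2(*(b-a)[::-1]))
print("slot",(A[0]+A[1])/2,an(A[0],A[1]),an(A[2],A[3]),an(A[4],A[5]),np.hypot(*(A[1]-A[0])))
c,tp,tr=pickle.load(open('key3.pkl','rb'))
B=[onz("wrist",225+(x+.5)/5-.5,148+(y+.5)/4.95-.5,71,c)[:2] for x,y in((205,95),(206,340),(172,100),(172,330),(238,100),(239,330))]
print("key",(B[0]+B[1])/2,an(B[0],B[1]),an(B[2],B[3]),an(B[4],B[5]),np.hypot(*(B[1]-B[0])), "now",sensors.state()["tool_pos"],sensors.state()["tool_rot"])
E
```

```text
slot [527.3  -21.58] -2.944556839143932 -2.239512075565413 -3.353688909992731 16.04646704341649
key [460.74 224.2 ] 4.427391971617682 3.8325881379899016 4.806943790372103 40.90920287223974 now [467.21 218.03 155.45] [-0.03  1.   -0.    0.  ]
```

```bash
python3 -m handwheel '[[-0.62,0.62,0,0.01,1],[0,0,-2.5,0,1],[0,0,-2.5,0,1],[0,0,-2.5,0,1],[0,0,-2,0,1],[0,0,-1,0,1],[0,0,-0.6,0,1],[0,0,0,0,1],[0,0,0,0,1]]'; python3 avg.py
```

```text
time_s: 13.77
tool_pos: [461.3, 225.3, 45.2]
tool_rot: [-0.037, 0.999, 0.0, 0.001]
force: [0.4, 1.0, 0.1]
gripper_width: 85.7
finger_force: 0.0
[[461.69 225.5   45.77]
 [461.86 225.54  46.  ]
 [461.81 225.49  45.94]
 [461.68 225.45  45.8 ]]
[461.76 225.5   45.88]
```

```bash
python3 -m handwheel '[[-0.1,-0.05,-0.1,0,0],[0,0,0,0,-1],[0,0,0,0,-1],[0,0,0,0,-1],[0,0,0,0,-1],[0,0,0,0,-1],[0,0,0,0,-1],[0,0,0,0,-1],[0,0,0,0,-1],[0,0,0,0,-1]]'
```

```text
time_s: 14.8
tool_pos: [459.8, 224.6, 43.5]
tool_rot: [-0.037, 0.999, 0.0, 0.0]
force: [-0.2, -0.0, 0.9]
gripper_width: 10.8
finger_force: 60.0
```

```bash
python3 -m handwheel '[[0,0,1,0,-1],[0,0,2,0,-1],[0,0,2.5,0,-1],[0,0,2.5,0,-1],[0,0,2.5,0,-1],[0.6,-2,1,-0.06,-1],[0.9,-3,0,-0.06,-1],[0.9,-3,0,0,-1],[0.9,-3,0,0,-1],[0.9,-3,0,0,-1],[0.8,-3,0,0,-1],[0.8,-3,0,0,-1]]'
python3 -m handwheel '[[0.6,-3,0,0,-1],[0.2,-1.6,0,0,-1],[0,0,0,0,-1],[0,0,0,0,-1],[0,0,0,0,-1],[0,0,0,0,-1]]'
python3 look.py khov key_head; python3 avg.py; python3 - <<'E'
from h import *
im=cv2.imread('pics/khov_raw.png'); k=im[130:330,160:360]; cv2.imwrite('pics/khv.png',cv2.resize(k,(600,600),interpolation=cv2.INTER_CUBIC))
E
```

```text
time_s: 15.8
tool_pos: [517.6, 23.1, 158.8]
tool_rot: [0.023, 1.0, 0.0, 0.0]
force: [0.6, -0.6, -0.4]
gripper_width: 11.1
finger_force: 59.6
time_s: 16.3
tool_pos: [525.3, -20.4, 158.3]
tool_rot: [0.023, 1.0, 0.0, -0.0]
force: [0.2, 0.2, -1.0]
gripper_width: 10.9
finger_force: 59.6
16.3 [525.33 -20.4  158.32] -1.66644709730225
key_head 0.89 cen 258.27199661590527 260.14086294416245 rect (257.5, 261.5) (95.0, 29.0) 90.0
key_head 0.45 cen 257.1710718897977 179.70202324580285 rect (257.8614501953125, 181.19406127929688) (120.63111114501953, 138.1681365966797) 89.26547241210938
[[525.46 -20.47 158.34]
 [525.5  -20.59 158.33]
 [525.53 -20.75 158.31]
 [525.58 -20.9  158.35]]
[525.51 -20.68 158.33]
```

View pics/khv.png

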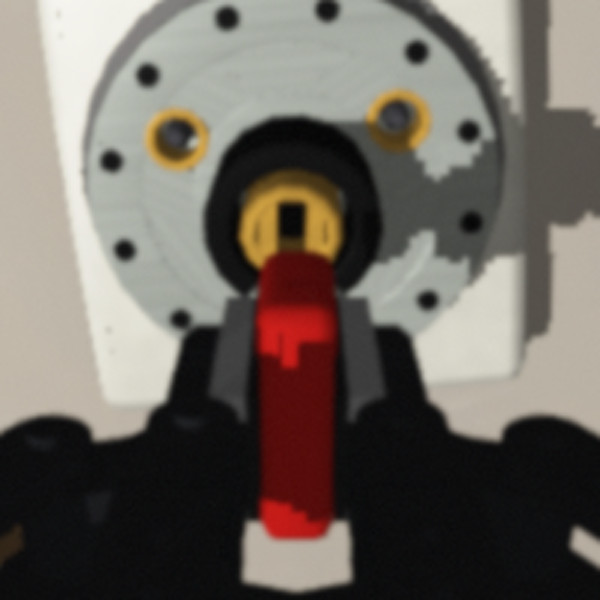

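The picture shows the key held straight, with the bar top from (297,311) to (296,537). Ahead of it the barrel slot is centred on column 291, its near end at y 203.

```bash
python3 - <<'E'
from fit import *
import pickle
np.set_printoptions(precision=2,suppress=True)
c,tp,tr=pickle.load(open('khov.pkl','rb'))
f=lambda x,y,z:onz("wrist",160+(x+.5)/3-.5,130+(y+.5)/3-.5,z,c)[:2]
an=lambda a,b:np.degrees(np.arctan2(*(b-a)[::-1]))
A,B=f(297,311,186),f(296,537,186); print("key",A,B,(A+B)/2,an(A,B),np.hypot(*(B-A)))
a,b=f(291,203,96),f(291,245,96); print("slot",a,b,an(a,b)); print("barrel edges",f(240,228,96),f(343,228,96))
h=brass(cv2.imread('pics/khov_raw.png')[:,:,::-1],(130,200,200,310),40); print(h); print([f2 for f2 in [onz("wrist",u,v,60,c)[:2] for _,u,v in h]])
E
```

```text
key [505.64 -19.78] [546.66 -21.77] [526.15 -20.77] -2.7704614690132234 41.06264366251238
slot [519.09 -21.68] [529.9  -22.19] -2.6708352950236303
barrel edges [524.94 -34.39] [526.06  -9.34]
[(np.int32(313), 256.69, 193.86444444444442), (np.int32(229), 292.3386411889596, 169.98195329087048), (np.int32(224), 218.5145413870246, 176.02293064876955)]
[array([527.8 , -22.24]), array([508.34,   8.34]), array([510.73, -53.47])]
```

```bash
python3 -m handwheel '[[0.12,-0.11,0,0,-1],[0,0,0,0,-1],[0,0,-1.0,0,-1],[0,0,-0.8,0,-1],[0,0,-0.4,0,-1],[0,0,-0.4,0,-1],[0,0,-0.3,0,-1],[0,0,-0.2,0,-1],[0,0,-0.2,0,-1],[0,0,0,0,-1]]'
```

```text
time_s: 17.43
tool_pos: [526.9, -22.5, 125.2]
tool_rot: [0.023, 1.0, 0.0, -0.0]
force: [-0.2, -0.2, -0.2]
gripper_width: 11.0
finger_force: 59.8
```

```bash
python3 -m handwheel '[[0,0,-0.3,0,-1],[0,0,-0.3,0,-1],[0,0,-0.3,0,-1],[0,0,-0.2,0,-1],[0,0,-0.1,0,-1],[0,0,0,0,-1]]'
```

```text
time_s: 17.93
tool_pos: [526.4, -22.5, 112.6]
tool_rot: [0.023, 1.0, 0.0, -0.0]
force: [-1.0, 0.2, -1.3]
gripper_width: 11.1
finger_force: 59.6
```

```bash
python3 -m handwheel '[[0,0,-0.2,0,-1],[0,0,-0.1,0,-1],[0,0,-0.1,0,-1],[0,0,0,0,-1]]'
```

```text
time_s: 18.27
tool_pos: [526.6, -22.5, 109.3]
tool_rot: [0.023, 1.0, 0.0, -0.0]
force: [-3.7, 1.6, 1.0]
gripper_width: 11.2
finger_force: 60.1
```

```bash
python3 -m handwheel '[[0,0,-0.1,0,-1],[0,0,-0.1,0,-1],[0,0,0,0,-1]]'
```

```text
time_s: 18.52
tool_pos: [526.9, -22.5, 109.1]
tool_rot: [0.023, 1.0, 0.0, -0.0]
force: [-8.5, 1.2, 10.9]
gripper_width: 11.1
finger_force: 61.5
```

```bash
python3 -m handwheel '[[0,0,0.05,-0.1,-1],[0,0,0,-0.1,-1],[0,0,0,-0.1,-1],[0,0,0,-0.1,-1],[0,0,0,-0.1,-1],[0,0,0,-0.1,-1],[0,0,0,-0.1,-1],[0,0,0,-0.1,-1],[0,0,0,-0.1,-1],[0,0,0,0,-1]]'; python3 -c "
from h import *;s=sensors.state();print(s['moment'],s['q'][5])"
```

```text
time_s: 19.35
tool_pos: [527.3, -21.2, 109.2]
tool_rot: [0.457, 0.889, 0.001, -0.0]
force: [-5.1, 5.3, 6.4]
gripper_width: 11.0
finger_force: 60.8
[ 0.95874472  0.85637039 -0.00311984] -0.7653352283317504
```

```bash
python3 -m handwheel '[[0,0,0,-0.05,-1],[0,0,0,-0.05,-1],[0,0,0,0,-1]]'; python3 -c "
from h import *;s=sensors.state();print(s['moment'],s['q'][5])"
```

```text
time_s: 19.6
tool_pos: [527.4, -21.2, 109.2]
tool_rot: [0.501, 0.866, 0.002, -0.0]
force: [-4.7, 4.8, 7.7]
gripper_width: 10.7
finger_force: 60.8
[0.99689081 0.85165589 0.03795786] -0.6669855468852676
```

```bash
python3 -m handwheel '[[0,0,0,-0.05,-1],[0,0,0,-0.05,-1],[0,0,0,0,-1]]'; python3 -c "
from h import *;s=sensors.state();print(s['moment'],s['q'][5])"; python3 -m handwheel '[[0,0,0,-0.03,-1],[0,0,0,-0.03,-1],[0,0,0,0,-1]]'; python3 -c "
from h import *;s=sensors.state();print(s['moment'],s['q'][5])"
```

```text
time_s: 19.85
tool_pos: [527.5, -21.2, 109.2]
tool_rot: [0.543, 0.84, 0.002, -0.0]
force: [-4.6, 5.4, 7.4]
gripper_width: 11.0
finger_force: 60.7
[1.10219897 0.74184432 0.01810708] -0.5670038078667805
time_s: 20.1
tool_pos: [527.5, -21.2, 109.2]
tool_rot: [0.568, 0.823, 0.002, -0.0]
force: [-3.5, 7.0, 5.8]
gripper_width: 11.1
finger_force: 60.7
[1.05475781 0.79065064 0.05767421] -0.5077184276056669
```

```bash
for i in 1; do python3 -m handwheel '[[0,0,0,-0.04,-1],[0,0,0,-0.04,-1],[0,0,0,0,-1]]'; python3 -c "
from h import *;s=sensors.state();print(s['moment'],s['q'][5])"; done;  python3 -m handwheel '[[0,0,0,-0.03,-1],[0,0,0,-0.03,-1],[0,0,0,0,-1]]'; python3 -c "
from h import *;s=sensors.state();print(s['moment'],s['q'][5])"
```

```text
time_s: 20.35
tool_pos: [527.6, -21.1, 109.2]
tool_rot: [0.6, 0.8, 0.002, -0.0]
force: [-3.0, 6.1, 6.6]
gripper_width: 11.1
finger_force: 60.7
[1.00518176 0.71961437 0.03401346] -0.42740276743062744
time_s: 20.6
tool_pos: [527.6, -21.1, 109.2]
tool_rot: [0.624, 0.782, 0.002, -0.0]
force: [-2.3, 6.5, 5.8]
gripper_width: 10.8
finger_force: 60.7
[1.04870336 0.6776481  0.26741327] -0.3682617083474344
```

```bash
python3 -m handwheel '[[0,0,0,-0.03,-1],[0,0,0,-0.03,-1],[0,0,0,0,-1],[0,0,0,0,-1]]'; python3 -c "
from h import *;s=sensors.state();print(s['moment'],s['q'][5])"
```

```text
time_s: 20.93
tool_pos: [527.7, -21.1, 109.2]
tool_rot: [0.646, 0.763, 0.002, -0.0]
force: [-3.6, 6.0, 5.6]
gripper_width: 10.7
finger_force: 61.0
[1.07053041 0.65935963 0.54962661] -0.3100444322650605
```

The moment rose steadily to 0.55 N·m, so the hard stop is reached. I'll release and retreat.

```bash
python3 -m handwheel '[[0,0,0,0,-0.5],[0,0,0,0,0.2],[0,0,0,0,1],[0,0,0,0,1],[0,0,0,0,1],[0,0,0.5,0,1],[0,0,2,0,1],[0,0,3,0,1],[0,0,3,0,1],[-2,0,2,0,1],[-2,0,0,0,1],[0,0,0,0,1]]'
python3 look.py end key_head; python3 - <<'E'
from h import *
im=cv2.imread('pics/end_raw.png')[:,:,::-1]; s=imaging.snapshot("side")
save("end",np.hstack([cv2.resize(im[60:360,110:410],(400,400),interpolation=2),cv2.resize(s[130:290,200:360],(400,400),interpolation=2)]))
E
```

```text
time_s: 21.93
tool_pos: [486.0, -22.6, 215.1]
tool_rot: [0.647, 0.763, 0.001, 0.001]
force: [0.0, 0.2, -1.0]
gripper_width: 85.3
finger_force: 0.0
21.9333 [486.01 -22.64 215.15] -0.3205813074032016
key_head 0.75 cen 306.2390670553936 199.43148688046648 rect (303.9932556152344, 200.92921447753906) (57.596527099609375, 24.176319122314453) 84.5596694946289
```

View pics/end.png

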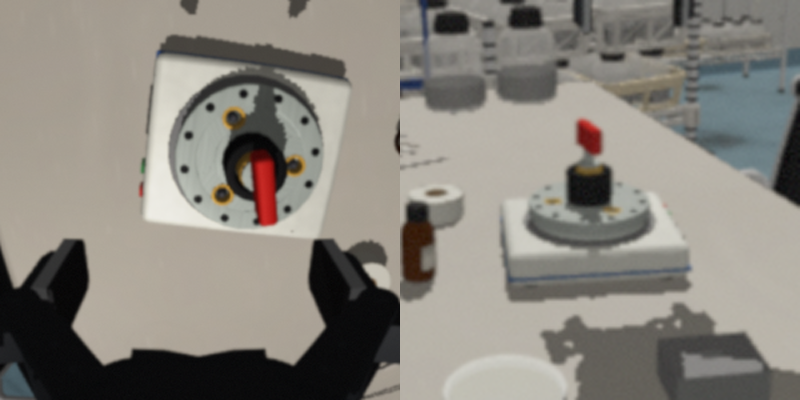

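The key stands upright in the barrel, the rotor is seated, and the bystanders look untouched. I'll do a numeric check of the key's height and angle.

```bash
python3 - <<'E'
from h import *
import pickle
np.set_printoptions(precision=1,suppress=True)
imaging.snapshot("side"); r=nets.trace("key_head","side")[:1]
s=imaging.snapshot("side"); m=(s[...,0]>110)&(s[...,1]<70); m[:160]=0; m[220:]=0
y,x=np.nonzero(m); print("red rows",y.min(),y.max(),"cols",x.min(),x.max(),"cen",x.mean(),y.mean())
for z in(124,127,130): print(z,proj("side",[527,-21.5,z]),"top/bottom",proj("side",[527,-21.5,z+13])[1],proj("side",[527,-21.5,z-13])[1])
c=pickle.load(open('end.pkl','rb'))[0]; im=cv2.imread('pics/end_raw.png')[:,:,::-1]
m=((im[...,0]>150)&(im[...,1]<60)).astype(np.uint8); n,l,st,ce=cv2.connectedComponentsWithStats(m); i=1+np.argmax(st[1:,4])
P=np.array([onz("wrist",*p,137,c)[:2] for p in cv2.findNonZero((l==i).astype(np.uint8))[:,0]]); print(cv2.minAreaRect(P.astype(np.float32)))
U=np.linalg.svd(P-P.mean(0),full_matrices=False)[2][0]; print("angle",np.degrees(np.arctan2(U[1],U[0])))
E
```

```text
red rows 179 205 cols 149 279 cen 239.39743589743588 189.52564102564102
124 [274.8 185. ] top/bottom 179.83080408643008 190.1864888029107
127 [274.8 183.8] top/bottom 178.6224618605486 189.0021670665145
130 [274.8 182.6] top/bottom 177.41130109967048 187.81511046781267
((526.9069213867188, -21.879806518554688), (8.948156356811523, 39.195247650146484), 16.882307052612305)
angle -72.73576860531315
```

```bash
python3 -c "
from plant import workorder; print(workorder.hand_in())"
```

```text
the job is handed in; nothing more can be done
None
```

The job is handed in: the rotor is seated on the studs, and the key is fully in the lock, turned clockwise to the hard stop and left there; the bottle, dish and film were not touched, and it took about 22 s of the allowed 56 s.

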